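Square the board blanks and dock the cassette in the panel feeder

TASK

Tap the ragged stack of circuit-board blanks in the blue cassette until they are square, with all four flush against the cassette's side wall. Then push the cassette fully home onto the two brass pegs of the panel feeder, so that it sits flat and flush against the machine head with the blanks still square. Leave the other things on the bench where they are.

Things in the scene. Friction and masses are not known exactly. Their poses are not given: they have to be found in the camera images.
- feeder: Panel feeder, fixed. Origin on the bench beneath a docked cassette's centre; +x is the docking direction. Aluminium deck x -150 to +135 mm, y -85 to +85, top 12 mm above the bench; grey machine head 100 x 170 mm, 65 high, behind its front face x = +75 mm. Home: cassette origin at x 0, y 0 (1.5 mm play), z 12 mm here, same yaw.
- pegs (a point): On the machine head's front face, midway between the pegs, axes as the feeder's, 34 mm above the bench. Two level brass pegs stick out of the face towards -x at y = -42 and +42 mm from here: 10 mm diameter, 20 mm long, the last 10 mm tapering to 4 mm.
- rail (a point): Feeder's grey rail along the whole +y edge of the deck: this point is on its inner face (y = +66 mm in the feeder), at its top edge, 34 mm above the bench. A cassette against it is 1 mm off the peg centre line, near enough for the tapered pegs. The deck's -y side is open.
- cassette: Blue plastic cassette, loose, 0.3 to 0.6 kg, 150 (x) x 130 mm (y), origin at centre of underside. Starts on the deck 45 to 70 mm short of home, up to 11 mm off the rail, up to 5 degrees askew; slides with 2 to 7 N. Floor 6 mm thick. Two white ribs along y at x = -46 and +34 mm (10 wide, tops 14 mm above the underside) carry the blanks; between them fingertips can go below the lowest blank.
- front (a point): Centre of the outer face of the cassette's front plate (the end facing the robot), 20 mm above its underside, axes as the cassette's. Plate 12 mm thick, 130 mm wide, 40 mm high; lies at x = -75 mm in the cassette.
- holes (a point): On the cassette's rear face (x = +75 mm in the cassette), midway between its two peg holes, 22 mm above the underside. Holes run along x at y = -42 and +42 mm, 13 mm diameter, chamfered 2 mm, through the rear block, which is 24 mm thick and 44 mm high.
- wall (a point): Cassette's side wall, on its +y side: this point is mid-length on the inner face, at the top edge 34 mm above the underside. Wall 8 mm thick, inner face y = +57 mm, outer +65 mm in the cassette. The cassette's -y side is open.
- blank0: Board blank 1 of 4 from below (green): rigid plate 108 (x) x 80 mm (y), 4 mm thick, 0.064 kg, loose, origin at centre of underside, 14 mm above the cassette's. Flush with the side wall it is at y = +17 mm, x -6 mm in the cassette, same yaw; starts 9 to 29 mm short of that towards -y. Front plate and rear block leave it 3 mm play at each end.
- blank1: Board blank 2 of 4 from below (copper brown): rigid plate 108 (x) x 80 mm (y), 4 mm thick, 0.064 kg, loose, origin at centre of underside, 18 mm above the cassette's. Flush with the side wall it is at y = +17 mm, x -6 mm in the cassette, same yaw; starts 9 to 29 mm short of that towards -y. Front plate and rear block leave it 3 mm play at each end.
- blank2: Board blank 3 of 4 from below (green): rigid plate 108 (x) x 80 mm (y), 4 mm thick, 0.064 kg, loose, origin at centre of underside, 22 mm above the cassette's. Flush with the side wall it is at y = +17 mm, x -6 mm in the cassette, same yaw; starts 9 to 29 mm short of that towards -y. Front plate and rear block leave it 3 mm play at each end.
- blank3: Board blank 4 of 4 from below (copper brown): rigid plate 108 (x) x 80 mm (y), 4 mm thick, 0.064 kg, loose, origin at centre of underside, 26 mm above the cassette's. Flush with the side wall it is at y = +17 mm, x -6 mm in the cassette, same yaw; starts 9 to 29 mm short of that towards -y. Front plate and rear block leave it 3 mm play at each end.
- case: Bystander, leave alone: blue plastic case 104 x 124 x 74 mm, origin at centre of underside.
- pliers: Bystander, leave alone: pliers with orange handles, 150 mm long along x, lying flat; origin beneath the joint.
- screwdriver: Bystander, leave alone: screwdriver lying along its x.
- jar: Bystander, leave alone: small jar 54 mm diameter, 55 mm high; origin at centre of underside.
- carton: Bystander, leave alone: cardboard carton 90 x 130 x 60 mm; origin at centre of underside.
- spool: Bystander, leave alone: yellow ring-shaped spool 56 mm diameter, 18 mm high, lying on top of the feeder's machine head; origin at centre of underside.
Things that resemble listed ones, but are neither listed nor needed, are in the scene too. Leave any black or white look-alike of the blank3 alone.

How it is judged:
By the outcome, as a careful person would: the job done as asked, in the order asked, and still so for the second after the job is handed in, with the robot touching nothing.
It also fails if it takes over 54 s, if anything falls off the work surface, if the arm or the gripper's body presses on something with over 40 N, if the wrist force passes 120 N, or if a joint passes its speed limit or range.

ROBOT

A 7-joint arm with a two-finger parallel gripper is mounted at the origin on the work surface. World frame = base frame: x ahead of the robot, y to its left, z up, the work surface at z = 0. Lengths are in m, angles in rad, forces in N, time in s.
With the tool pointing down it reaches from about 0.425 to 0.95 m from the base axis. Payload 4.7 kg.
Tool frame: the origin (TCP) lies between the finger pads; the fingertips stand 25 mm ahead of it and the grasp point (between the pads) lies 6 mm ahead of it; z points along the fingers, y is the line along which they close (so a half turn about z gives the same grasp; the last joint's range is limited). The gripper opens to 85 mm and grips with 20 to 120 N. Pads are 22 mm wide; open, the fingers measure 114 mm over their backs; the gripper's body (76 mm by 85 mm) begins 54 mm behind the grasp point. The pads swing forward as they close: fully open they stand 13 mm farther back than shut.
Start: joints at [1.224, 0.469, -0.049, 1.532, 0.024, 1.141, -0.082], TCP at [0.211, -0.641, 0.256] pointing down, gripper open.
Joint ranges: [-2.59, 2.59], [-0.33, 1.99], [-1.39, 1.29], [0.1, 2.45], [-1.04, 4.18], [0.21, 1.99], [-2.66, 2.66]. Speed limits (rad/s): [2.57, 2.57, 3.14, 3.14, 3.14, 3.14, 3.14].

INTERFACE

Orientations are given as a 3x3 rotation matrix whose columns are the frame's x, y, z axes.
In Python, from rig import * gives the robot as it stands. Calls block until the motion is done:
- movep(position, orientation): joint-space move of the TCP to a pose.
- move_l(position, attitude=None, feed=0.15, until_force=None): straight line of the TCP; attitude=None keeps the orientation; feed is the mean speed in m/s. With until_force (N) it stops when the force on the tool has changed by that much, and returns True; else False.
- move_joints(angles): joint-space move.
- command_gripper(opening, newtons=None): finger opening in m; newtons is the grip in N (None keeps the last); returns when the fingers have stopped.
- sleep(seconds).
- inverse_kinematics(position, orientation): joint angles nearest the present ones, or None.
- sense(): the state.
- camera(name): name is "scene" or "side" or "wrist"; returns (picture, depth): 384x512x3 uint8, red, green, blue; 384x512 float32, m along the optical axis (not along the pixel's ray), 0 where there is no reading.
- camera_params(name): a dict with "K" (3x3 intrinsics, pixels), "position" and "rotation" of the camera in the world; the wrist camera has in their place "tool_from_camera" (4x4, takes a point from camera to tool coordinates, whose origin is the TCP and whose axes are the flange's). Camera axes: x right, y down, z forward; pixel columns grow to the right and rows downward; lengths in m; the calibration is good to about 2 mm. A picture is of the moment at which its call begins: read the wrist's pose just before it. camera_params takes no time and is no camera call.
A pose or a line that the arm cannot do raises Unreachable and nothing moves.
- finish_job(): hands the job in; it is judged then, once.
The state is a dict: "time_s": time; "joint_pos": joint angles; "qd": joint speeds; "joint_efforts": joint torques, N m; "position": TCP position; "tcp_rot": TCP orientation; "wrist_force": force on the tool from outside, world axes, zero at the start; "ft_torque": the same for the moment, N m; "finger_gap": finger opening in m; "gripper_force": force on a finger pad.
Only numpy, scipy, OpenCV 4.12 (cv2) and the standard library are available. Lean on these libraries where they do the work, as an engineer would, in place of code of your own. Each camera call takes 0.05 s, during which the arm holds its last target. There are 200 camera calls.

## Working session

There is one attempt and no reset: what is moved stays moved. The work goes in short steps, each a Python script; the robot and the scene stay as the last script left them, time stands still between calls to the robot, and variables do not carry over. Pictures are saved under pics/ and viewed, at most 10 in all, crops included, and the job is handed in when it is done.

```bash
ls; mkdir -p pics
python3 - <<'E'
from rig import *
import cv2,numpy as np
s=sense();print(s['time_s'],s['position'],s['tcp_rot'],s['finger_gap'])
ims=[]
for n in ['scene','side']:
    p,d=camera(n);np.savez(f'{n}0.npz',p=p,d=d);ims.append(p)
    c=camera_params(n);print(n,c)
    cv2.imwrite(f'pics/{n}0.png',cv2.resize(p[:,:,::-1],(800,600)))
E
```

```text
pics
0.0 [ 0.2107511  -0.64069723  0.25526991] [[ 9.49925168e-01  3.12476696e-01 -6.99996661e-04]
 [ 3.12477466e-01 -9.49923414e-01  1.82785418e-03]
 [-9.37813821e-05 -1.95505787e-03 -9.99998084e-01]] 0.08539219940069931
scene {'K': array([[348.05403158,   0.        , 258.91001337],
       [  0.        , 348.05403158, 194.20473574],
       [  0.        ,   0.        ,   1.        ]]), 'position': array([ 0.93875548, -0.60718725,  0.73523268]), 'rotation': array([[ 0.84336986,  0.37484602, -0.38499058],
       [ 0.537306  , -0.58106067,  0.61128615],
       [ 0.0054353 , -0.72239806, -0.69145607]])}
side {'K': array([[382.29246977,   0.        , 256.70956024],
       [  0.        , 382.29246977, 194.3432761 ],
       [  0.        ,   0.        ,   1.        ]]), 'position': array([0.46820381, 0.64597259, 0.85256684]), 'rotation': array([[-0.98702662, -0.12238188,  0.10392844],
       [-0.16048765,  0.73304459, -0.66097606],
       [ 0.00470731, -0.6690802 , -0.7431753 ]])}
```

View pics/scene0.png

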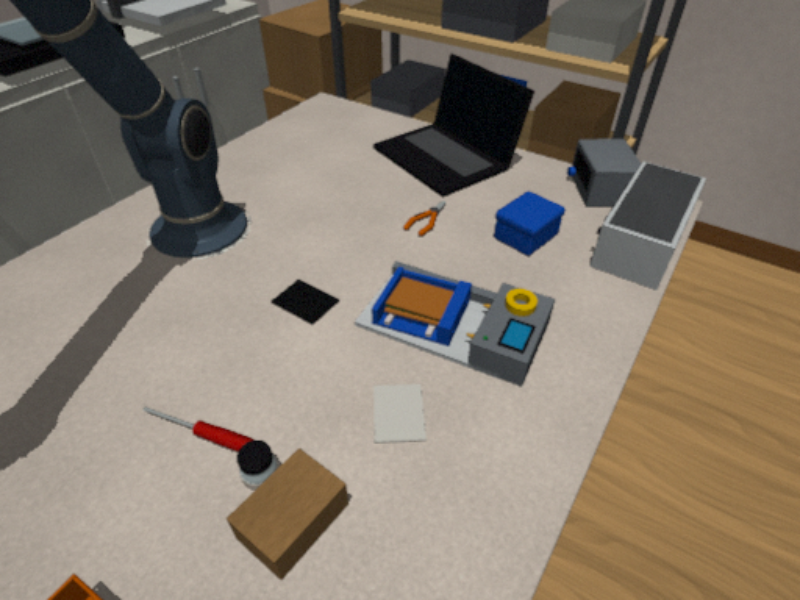

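View pics/side0.png

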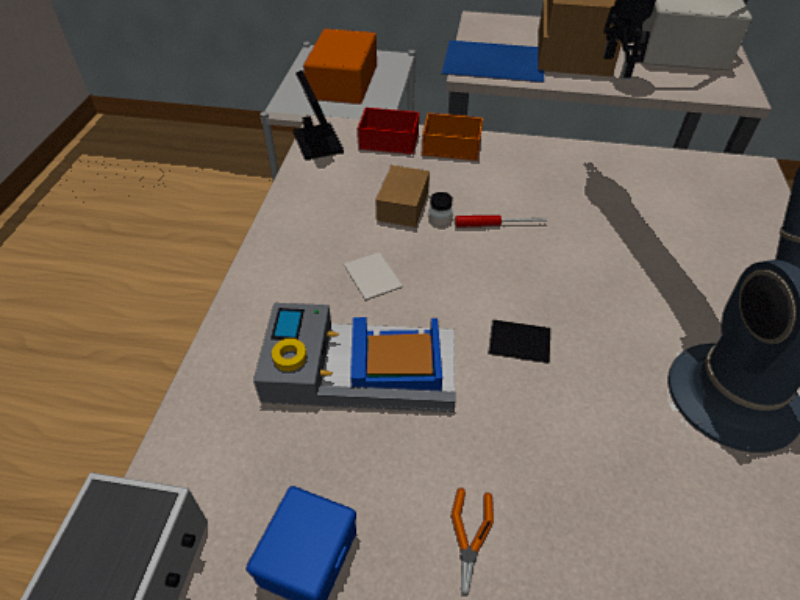

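The scene view (800×600) shows the feeder at about (460,320), with its head at (515,330). The cassette holding the brown top blank is at about (420,300). The side view shows the head at (295,350) and the cassette at (398,352). Docking is away from the robot. Next I'll take a wrist view from above.

```bash
cat > h.py <<'E'
import numpy as np,cv2
from rig import *
def cam(n):
    c=camera_params(n)
    if n=='wrist':
        s=sense();T=np.eye(4);T[:3,:3]=s['tcp_rot'];T[:3,3]=s['position']
        M=T@c['tool_from_camera'];R,t=M[:3,:3],M[:3,3]
    else: R,t=np.array(c['rotation']),np.array(c['position'])
    p,d=camera(n);return p,d,np.array(c['K']),R,t
def pts(d,K,R,t):
    v,u=np.mgrid[:d.shape[0],:d.shape[1]]
    r=np.stack([(u-K[0,2])/K[0,0],(v-K[1,2])/K[1,1],np.ones_like(d)],-1)*d[...,None]
    P=r@R.T+t;P[d<=0]=np.nan;return P
def ray(u,v,z,K,R,t):
    r=R@np.array([(u-K[0,2])/K[0,0],(v-K[1,2])/K[1,1],1]);return t+r*(z-t[2])/r[2]
def down(yaw):  # tool x axis at yaw, z down
    c,s=np.cos(yaw),np.sin(yaw);return np.array([[c,s,0],[s,-c,0],[0,0,-1.]])
def masks(p):
    h=cv2.cvtColor(p,cv2.COLOR_RGB2HSV).astype(int);H,S,V=h[...,0],h[...,1],h[...,2]
    return dict(blue=(H>105)&(H<125)&(S>150)&(V>40),brown=(H>5)&(H<20)&(S>110)&(V>60),
      green=(H>40)&(H<85)&(S>80),gold=(H>18)&(H<32)&(S>110),white=(S<30)&(V>170))
E
python3 - <<'E'
from h import *
print(camera_params('wrist'))
for n in ['scene','side']:
    z=np.load(n+'0.npz');c=camera_params(n);P=pts(z['d'],c['K'],c['rotation'],c['position'])
    m=masks(z['p'])
    for k in ['blue','brown','gold']:
        nn,l,st,ce=cv2.connectedComponentsWithStats(m[k].astype(np.uint8))
        for i in range(1,nn):
            if st[i,4]>40:
                q=P[l==i];q=q[~np.isnan(q[:,0])]
                if len(q) and 0.4<np.median(q[:,0])<1 : print(n,k,st[i],np.median(q,0).round(3),np.percentile(q,2,0).round(3),np.percentile(q,98,0).round(3))
E
```

```text
{'K': array([[264.48960878,   0.        , 257.64226176],
       [  0.        , 264.48960878, 191.35695682],
       [  0.        ,   0.        ,   1.        ]]), 'tool_from_camera': array([[-5.10561040e-04, -9.65855586e-01, -2.59080542e-01,
         6.55778746e-02],
       [ 9.99999738e-01, -3.60283628e-04, -6.27522819e-04,
        -4.67376314e-04],
       [ 5.12753943e-04, -2.59080794e-01,  9.65855517e-01,
        -1.17482729e-01],
       [ 0.00000000e+00,  0.00000000e+00,  0.00000000e+00,
         1.00000000e+00]])}
scene blue [ 317  123   44   40 1184] [0.648 0.341 0.068] [0.588 0.308 0.009] [0.695 0.426 0.074]
scene blue [ 239  171   63   50 1008] [0.596 0.007 0.042] [ 0.5   -0.042  0.014] [0.656 0.101 0.056]
scene brown [416  23  10  15  53] [0.64  1.399 0.125] [0.615 1.293 0.113] [0.648 1.485 0.127]
scene brown [ 331   52   66   52 1754] [ 0.443  1.166 -0.076] [ 0.281  1.151 -0.232] [ 0.552  1.426 -0.059]
scene brown [258 134  22  17 137] [0.418 0.286 0.01 ] [0.394 0.246 0.003] [0.448 0.336 0.014]
scene brown [246 178  44  30 810] [0.568 0.028 0.04 ] [ 0.515 -0.014  0.031] [0.61
[... 716 characters left out ...]
44  0.076]
side brown [ 194   18   47   48 1612] [ 0.944 -1.039 -0.004] [ 0.863 -1.264 -0.109] [ 1.032 -1.014  0.004]
side brown [ 270   72   39   31 1016] [ 0.55  -0.616  0.033] [ 0.483 -0.711  0.   ] [ 0.617 -0.605  0.061]
side brown [241 106  34  26 612] [ 0.631 -0.4    0.06 ] [ 0.588 -0.467  0.056] [ 0.675 -0.343  0.063]
side brown [235 214  41  26 995] [0.567 0.038 0.041] [ 0.516 -0.009  0.036] [0.62  0.078 0.045]
side brown [289 312  11  40 234] [0.438 0.294 0.012] [0.425 0.249 0.001] [0.448 0.332 0.015]
side brown [301 315  15  39 223] [0.402 0.293 0.012] [0.391 0.25  0.006] [0.417 0.333 0.016]
side gold [174 216  22  22 363] [0.739 0.095 0.081] [0.714 0.054 0.064] [0.764 0.121 0.085]
```

Run:
```python
from h import *
movep([0.655,0.03,0.215],down(0))
p,d,K,R,t=cam('wrist');np.savez('w1.npz',p=p,d=d,K=K,R=R,t=t)
s=sense();print(s['time_s'],s['position'],s['joint_pos'],t)
cv2.imwrite('pics/w1.png',cv2.resize(p[:,:,::-1],(800,600),interpolation=cv2.INTER_CUBIC))
```

```text
2.9833 [0.65512346 0.02879958 0.2149351 ] [ 0.2270672   0.51859522 -0.4814933   1.60686191  0.26366417  1.08131526
 -1.89769447] [0.72056678 0.02915959 0.33244517]
```

View pics/w1.png

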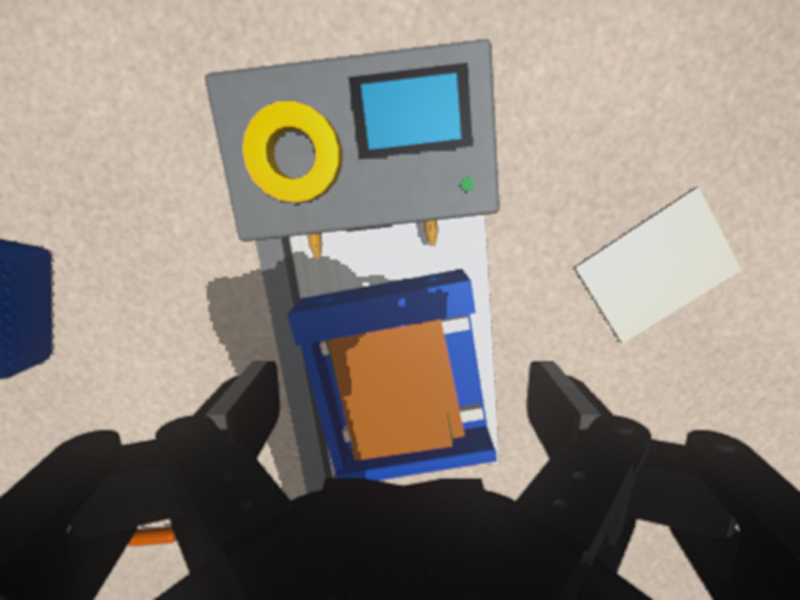

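The wrist view shows the feeder head with its front edge running from (241,239) to (497,211), and the pegs at (315,245) and (432,233). The cassette is at about (395,375), turned roughly 10° in the image, with ragged blanks. Next I'll fit rectangles by height slices.

```bash
cat >> h.py <<'E'
def rect(P,m):
    q=P[m];q=q[~np.isnan(q[:,0])][:,:2]
    (c,w,a)=cv2.minAreaRect((q*1000).astype(np.float32));return np.round(c,1),np.round(w,1),round(a,2),len(q)
def big(m):
    n,l,st,_=cv2.connectedComponentsWithStats(m.astype(np.uint8));return l==1+np.argmax(st[1:,4])
def measure(p,d,K,R,t):
    P=pts(d,K,R,t);Z=P[...,2];m=masks(p);near=(abs(P[...,1]-.03)<.15)&(P[...,0]>.4)
    S=p.max(-1).astype(int)-p.min(-1)
    o={}
    o['head']=rect(P,big(near&(abs(Z-.065)<.004)&(P[...,0]>.66)))
    bl=near&m['blue']
    o['rear']=rect(P,big(bl&(abs(Z-.056)<.004)))
    o['frontplate']=rect(P,big(bl&(abs(Z-.052)<.003)&(P[...,0]<.56)))
    o['brown']=rect(P,big(near&m['brown']&(abs(Z-.042)<.004)))
    for k,v in o.items(): print(k,*v)
    w=near&(abs(Z-.034)<.004)&(S<40)&(P[...,1]>.06);print('rail',rect(P,big(w)))
    return P,m
E
python3 - <<'E'
from h import *
z=np.load('w1.npz');a=[z[k] for k in 'pdKRt']
P,m=measure(*a);K,R,t=a[2:]
for u,v in [(241,239),(497,211),(490,41),(207,75)]: print('headc',ray(u*.64,v*.64,.065,K,R,t).round(4))
for u,v in [(404,300)]: print('d',P[int(v*.64),int(u*.64)])
for u,v in [(300,343),(475,312),(290,313),(465,270)]: print('rear', P[int(v*.64)+1,int(u*.64)], ray(u*.64,v*.64,.056,K,R,t).round(4))
for u,v in [(270,200),(380,220),(440,300),(450,200)]: print(P[int(v*.64),int(u*.64)].round(4))
E
```

```text
head [745.9  57. ] [100.2 169.9] 6.25 16241
rear [630.6  75.2] [24.1 66.5] 10.78 1091
frontplate [507.9  20. ] [ 12.  126.2] 11.39 722
brown [566.   37.9] [107.7  80.2] 9.69 5189
rail (array([578.6, 112.8]), array([216.3,  23.9]), 6.14, 2476)
headc [0.6891 0.1333 0.065 ]
headc [ 0.7064 -0.0308  0.065 ]
headc [ 0.802  -0.0213  0.065 ]
headc [0.7847 0.1433 0.065 ]
d [0.64579896 0.02885063 0.05652629]
rear [0.61365327 0.10236703 0.0563853 ] [0.6141 0.1024 0.056 ]
rear [ 0.63627471 -0.02148251  0.05530844] [ 0.6368 -0.0213  0.056 ]
rear [0.63565835 0.1086438  0.05599434] [0.6364 0.1079 0.056 ]
rear [ 0.65777464 -0.019344    0.01156226] [ 0.6667 -0.0133  0.056 ]
[0.7135 0.1135 0.0645]
[0.7018 0.0437 0.0652]
[0.6456 0.0039 0.0559]
[ 7.133e-01 -7.000e-04  6.530e-02]
```

```bash
cat >> h.py <<'E'
YF=np.radians(6.2);F0=np.array([.6216,.0435])
def fw(x,y,z):  # feeder mm -> world
    c,s=np.cos(YF),np.sin(YF);return [F0[0]+(x*c-y*s)/1e3,F0[1]+(x*s+y*c)/1e3,z]
def wf(p):
    c,s=np.cos(YF),np.sin(YF);d=np.array(p[:2])-F0;return np.round([(d[0]*c+d[1]*s)*1e3,(-d[0]*s+d[1]*c)*1e3,p[2]*1e3],1)
def st(m=''):
    s=sense();print(m,round(s['time_s'],2),wf(s['position']),'F',np.round(s['wrist_force'],1),'gap',round(s['finger_gap'],4))
E
python3 - <<'E'
from h import *
for k in (90,-90):
    q=inverse_kinematics(fw(-54,-88,.1),down(YF+np.radians(k)));print(k,q)
k=-90 if q is not None else 90
A=down(YF+np.radians(k))
command_gripper(.020,20);st()
movep(fw(-54,-88,.12),A);st()
print(move_l(fw(-54,-88,.046),feed=.08,until_force=4));st('down')
if abs(sense()['position'][2]-.046)<.002:
    print(move_l(fw(-54,-28,.046),feed=.035,until_force=14));st('push')
    p,d,K,R,t=cam('wrist');cv2.imwrite('pics/w2.png',p[:,:,::-1])
E
```

```text
90 [ 0.59713045  0.63741493 -0.80298246  1.87173734  0.58601511  0.8853927
 -0.38662861]
-90 [-0.51020888  0.5935      0.71963727  1.93672072 -0.53385296  0.81017798
 -2.52832351]
 3.62 [ 31.7 -17.  215. ] F [-0.1 -0.9  0.6] gap 0.0202
 4.72 [-53.5 -87.1 119.9] F [-0.5  0.8 -0.6] gap 0.02
False
down 5.8 [-53.6 -88.2  46.4] F [ 0.3 -0.5 -0.4] gap 0.02
False
push 7.67 [-54.4 -33.3  46.2] F [  0.8 -11.8  -2.5] gap 0.0201
```

Run:
```python
from h import *
move_l(fw(-54,-42,.046),feed=.06)
print(move_l(fw(-54,-26,.046),feed=.04,until_force=16));st('push2')
sleep(.3);st()
move_l(fw(-54,-45,.046),feed=.06)
move_l(fw(-54,-92,.046),feed=.15)
move_l(fw(-54,-92,.16),feed=.3)
movep([0.655,0.03,0.215],down(0));st()
p,d,K,R,t=cam('wrist');np.savez('w3.npz',p=p,d=d,K=K,R=R,t=t)
measure(p,d,K,R,t)
cv2.imwrite('pics/w3.png',cv2.resize(p[150:310,160:340,::-1],(675,600),interpolation=cv2.INTER_CUBIC))
```

```text
True
push2 8.47 [-54.2 -33.5  46. ] F [ 0.1 -0.6  0.4] gap 0.0202
 8.77 [-54.7 -33.9  45.6] F [-0.5 -0.2  0.6] gap 0.0201
 11.11 [ 30.7 -17.3 213.5] F [ 0.6 -0.2 -0.6] gap 0.0201
head [745.9  57.3] [100.2 170.4] 6.22 16519
rear [634.5  67.2] [23.8 86.5] 6.96 1374
frontplate [506.6  30.8] [11.1 67.9] 6.21 442
brown [566.2  56. ] [103.7  79.7] 6.21 3084
rail (array([616.3, 118.5]), array([140. ,  20.5]), 6.01, 1517)
```

View pics/w3.png

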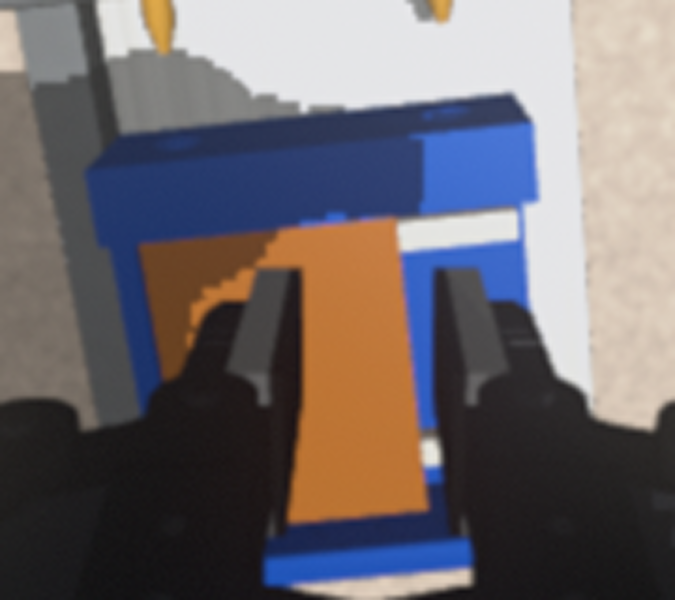

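The wrist crop shows the cassette against the rail. The brown blank's edge runs parallel to the wall from (398,220) to (427,510), and no green shows beyond it. The measured yaw is 6.21° for both the blank and the feeder. Next I'll dock it with a wide, even push.

Run:
```python
from h import *
A=down(YF)
movep(fw(-158,0,.14),A)
command_gripper(.06);st()
print(move_l(fw(-158,0,.043),feed=.1,until_force=5));st('down')
if abs(sense()['position'][2]-.043)<.003:
    print(move_l(fw(-105,0,.043),feed=.05,until_force=25));st('a')
    print(move_l(fw(-72,0,.043),feed=.03,until_force=30));st('b')
```

```text
12.46 [-1.577e+02 -1.000e-01  1.400e+02] F [ 0.6 -0.2 -0.3] gap 0.0598
False
down 13.57 [-1.576e+02 -1.000e-01  4.340e+01] F [-0.2  0.6  0.2] gap 0.0596
False
a 14.78 [-106.8    0.    42.4] F [-4.6 -1.3  3.1] gap 0.0602
True
b 15.79 [-86.5   0.   40.4] F [-0.1 -0.5  0.8] gap 0.0602
```

Run:
```python
from h import *
move_l(fw(-130,0,.045),feed=.1)
move_l(fw(-150,0,.2),feed=.2)
command_gripper(.085)
movep([0.665,0.03,0.215],down(0));st()
p,d,K,R,t=cam('wrist');np.savez('w4.npz',p=p,d=d,K=K,R=R,t=t)
measure(p,d,K,R,t)
cv2.imwrite('pics/w4.png',cv2.resize(p[130:320,150:350,::-1],(632,600),interpolation=cv2.INTER_CUBIC))
movep([0.35,-0.5,0.3],down(0))
p,d,K,R,t=cam('scene');P,m=measure(p,d,K,R,t)
q,*_=cam('side')
cv2.imwrite('pics/s4.png',np.vstack([cv2.resize(x,(600,300),interpolation=cv2.INTER_CUBIC) for x in (p[160:250,210:390,::-1],q[180:270,150:330,::-1])]))
st()
```

```text
18.47 [ 40.4 -18.1 214.4] F [0.2 0.4 0.4] gap 0.085
head [745.9  57.2] [100.1 169.8] 6.19 15936
rear [683.4  51.7] [ 23.6 128.2] 6.17 2527
frontplate [553.4  37.3] [ 11.3 127. ] 5.41 706
brown [614.7  61.2] [105.1  79.5] 6.1 5643
rail (array([581.7, 116. ]), array([207.5,  19.2]), 6.72, 1893)
head [744.8  55.4] [ 99.8 171.4] 6.17 1299
rear [683.   50.1] [ 22.8 130.9] 6.03 239
frontplate [552.3  34.9] [ 10.9 128. ] 5.23 73
brown [613.1  60. ] [102.9  83. ] 6.32 642
rail (array([496.5, 103.8]), array([66. , 19.5]), 5.54, 86)
 20.84 [-327.6 -510.4  299.7] F [ 0.2 -0.4  0.3] gap 0.0849
```

View pics/w4.png

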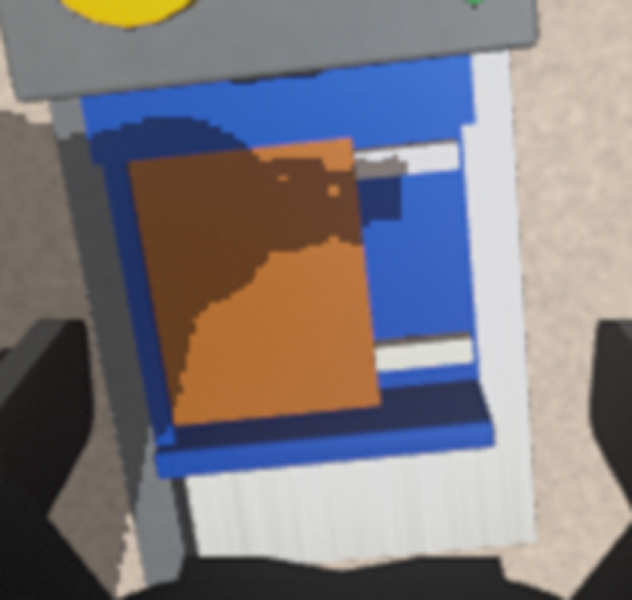

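View pics/s4.png

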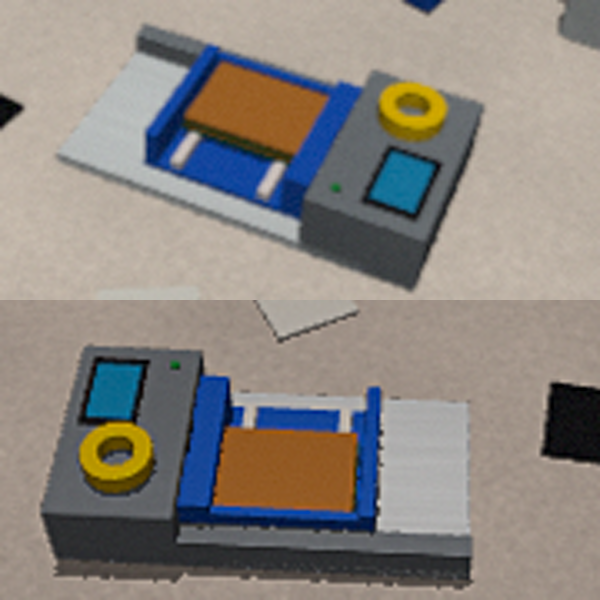

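The wrist view shows the rear block against the head face (edge from (85,95) to (470,55)) and the stack parallel to the wall. The scene and side crops agree, with the blank edges aligned and the spool and other bystanders in place. I'll do one firmer seating push to confirm a hard stop, then hand in.

Run:
```python
from h import *
A=down(YF)
movep(fw(-150,0,.2),A);command_gripper(.06)
move_l(fw(-130,0,.045),feed=.15);st('down')
print(move_l(fw(-92,0,.045),feed=.06,until_force=20));st('near')
print(move_l(fw(-66,0,.045),feed=.025,until_force=40));st('seat')
move_l(fw(-130,0,.045),feed=.1)
move_l(fw(-150,0,.2),feed=.2);command_gripper(.085)
movep([0.665,0.03,0.215],down(0));st()
measure(*cam('wrist'))
movep([0.45,-0.2,0.35],down(0));st()
```

```text
down 24.39 [-1.295e+02 -1.000e-01  4.560e+01] F [-0.3  0.7  0.6] gap 0.06
False
near 25.18 [-92.4  -0.1  44.8] F [-0.  -0.7  0.1] gap 0.0596
True
seat 25.97 [-86.4   0.1  42.3] F [-0.5 -0.5 -0.6] gap 0.0601
 28.65 [ 40.4 -18.4 214.4] F [-0.8 -0.6  0.2] gap 0.0852
head [745.8  57.1] [100.2 170. ] 6.13 15923
rear [683.5  51.8] [ 23.4 128.9] 6.22 2532
frontplate [553.6  37.8] [ 10.8 125.6] 5.79 706
brown [614.6  61.1] [105.4  79.7] 6.11 5647
rail (array([582. , 115.4]), array([206.8,  19.7]), 6.16, 1891)
 29.99 [-195.8 -222.2  349.7] F [ 0.2 -0.6 -0.1] gap 0.0847
```

It stopped hard at the same position, so the cassette is seated.

```bash
python3 -c "
from rig import *
print(finish_job())"
```

```text
the job is handed in; nothing more can be done
None
```

I tapped the four blanks square against the cassette's side wall, pushed the cassette home onto the pegs until it stopped hard against the machine head, and handed the job in at about 30 s; the final wrist measurement still showed the stack square, and no verdict was returned.

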